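Preheat the waffle maker

TASK

Get the waffle maker preheating, using only light pushes of the fingertips: press its open lid down until it is fully shut, then switch the white power rocker on by pressing its green-marked end, and then tap the orange start key down and let it come back up. Keep that order, do not press the grey timer key, and do not grip, lift or shove anything; the maker and the things around it stay where they stand.

Things in the scene. Friction and masses are not known exactly. Their poses are not given: they have to be found in the camera images.
- waffle_maker: Steel waffle maker with a black control panel along its front, standing loose on four rubber feet, about 2.9 kg in all. Base 270 mm deep (x -155 to +115), 190 mm wide, its panel surface 46 mm above the worktop. Origin: on the worktop below the lid; +z up, -x the front with the panel (towards the robot), +y left seen from the robot. The panel strip is x -148 to -82. Keep shut fingers within about 18 mm of a key's centre so as not to meet its neighbour.
- lid (a joint): Hinge of the lid in rad: 0 fully shut, larger is farther open (starts 0.28 to 0.5). The hinge axis lies along the maker's y, at x +108, z 58 mm in the maker's frame. It is stiff and stays at any angle; about 1 to 3 N down on the front grip closes it, and at 0 it meets a firm stop. Wall cabinets hang over the back of the worktop: keep the arm's approach low and from the front.
- lid_grip (a point): Where to press: top of the black grip bar (124 mm along y, 34 mm deep) on the lid's front edge, mid-width, 9 mm behind the bar's front. 190 mm ahead of the hinge axis and 47 mm above it when shut (105 mm over the worktop, x -82 in the maker's frame); swings with the lid, its z the outward normal. The bar is sprung: it yields into the lid from 4.5 N, 6 mm at 13.5 N, once the lid meets its stop.
- power (a joint): Power rocker in rad: 0 off (green-marked left end up), 0.28 on (that end pressed down). It stays where it is put; about 2 to 5 N on the end moves it.
- power_on_end (a point): Top of the green-marked left (+y) end of the white power rocker, at the panel's left. The rocker is 44 mm long (along y) and 22 mm wide (x); its pivot is at x -125, y +60, z 55.5 mm in the maker's frame and this point 17.5 mm to the left of it, about 6.5 mm above the pivot when off; it sinks about 5 mm to the on position, still 11 mm over the panel.
- start_key (a joint): Travel of the orange start key in m: 0 up, 0.005 fully down. Sprung: 2.4 N starts it, 5.4 N holds it fully down; it comes back up when let go. A press counts from 0.003 on.
- start_key_top (a point): Middle of the top of the round orange start key, 24 mm across, at the panel's right: x -125, y -62 mm in the maker's frame, its top 8.5 mm proud of the panel.
- timer_key (a joint): Travel of the grey timer key in m (same key as the start key): not to be pressed.
- timer_key_top (a point): Middle of the top of the round grey timer key, 24 mm across, in the middle of the panel (x -125, y -8 mm in the maker's frame), 54 mm left of the start key.
- jug_orange: Small orange-red jug, 79x111x74 mm, empty, loose; origin under its middle. Leave alone.
- mug_white: White mug with a leaf pattern, 82x114x91 mm, loose; origin under its middle. Leave alone.
- bowl_white: White bowl, 124 mm across and 61 mm tall, empty, loose; origin under its middle. Leave alone.
- spice_red: Spice jar with a red cap, 45 mm across and 106 mm tall, loose, behind the maker; origin under its middle. Leave alone.

How it is judged:
By the outcome, as a careful person would: the job done as asked, in the order asked, and still so for the second after the job is handed in, with the robot touching nothing.
It also fails if it takes over 42 s, if anything falls off the work surface, if the arm or the gripper's body presses on something with over 40 N, if the wrist force passes 120 N, or if a joint passes its speed limit or range.

ROBOT

A 6-joint arm with a two-finger parallel gripper is mounted at the origin on a cart in front of the work surface, level with it; the furniture and walls round the work are solid. World frame = base frame: x ahead of the robot, y to its left, z up, the work surface at z = 0. Lengths are in m, angles in rad, forces in N, time in s.
With the tool pointing down it reaches from about 0.35 to 0.975 m from the base axis. Payload 4.9 kg.
Tool frame: the origin (TCP) lies on the centre line of the jaws, within the pads' length; the fingertips stand 25 mm ahead of it and the grasp point (between the pads) lies 6 mm ahead of it; z points along the fingers, y is the line along which they close (so a half turn about z gives the same grasp; the last joint's range is limited). The gripper opens to 85 mm and grips with 20 to 120 N. Pads are 22 mm wide; open, the fingers measure 114 mm over their backs; the gripper's body (76 mm by 85 mm) begins 54 mm behind the grasp point. The pads swing forward as they close: fully open they stand 13 mm farther back than shut.
Start: joints at [1.081, 0.053, 1.613, -0, 1.476, -0.119], TCP at [0.226, 0.583, 0.256] pointing down, gripper open.
Joint ranges: [-3.01, 3.01], [-1.01, 2.22], [0.06, 2.58], [-1.02, 4.17], [0.09, 2.62], [-3.14, 3.14]. Speed limits (rad/s): [2.57, 2.57, 3.14, 3.14, 3.14, 3.14].

INTERFACE

Orientations are given as a unit quaternion [w, x, y, z].
In Python, from plant import state, grab_frame, get_calibration, job gives the robot as it stands. The module is installed in compiled form; this text tells all that it offers.
- The arm moves only by the tool move_arm, never from a script. Its argument "targets" is a list that holds one entry, the list of rows, each a list of 5 numbers: the opening in per cent of the stroke, from 0 (shut) to 100 (fully open), then the shift along the tool's x, y, z as a fraction of full scale, then the turn about the tool's z as a fraction of full scale. A call has 1 to 5 rows; each row shifts and turns the commanded pose from where the row before left it, along the tool's axes as they then stand; what a row does not reach is not made up. Full scale, the value 1, is 0.6 m for a shift and 6 degrees for a turn. A row lasts 1/12 s, in which the tool goes at most 41.7 mm and 7.16 degrees, less where a joint would pass 70% of its speed; a pose out of reach is approached as far as the arm can. A call with a number of a shift or a turn outside -1 to 1 is refused whole. A call with a gripper value outside its range is refused whole. The fingers move at their own pace and stop on an object; the grip force is fixed at half the most. Time passes only in rows, so rows that do not move let the fingers close. It gives the time, the measured TCP pose, the force, the opening and the grip force at its end, in the units of the state.
- state(): the state, without advancing time (a new reading comes with each control period).
- grab_frame(name): name is "side" or "top"; returns the picture (480x640x3 uint8, red, green, blue); there is no depth.
- get_calibration(name): a dict with "vertical_fov" (degrees; the focal length in pixels is half the picture's height over the tangent of half this angle, whatever the lens; pixels are square), "cx", "cy" (the principal point, pixels), "R" (3x3) and "t" (3): a world point X has camera coordinates R X + t. Camera axes: x right, y down, z forward; pixel columns grow to the right and rows downward; lengths in m; the calibration is good to about 2 mm. A picture is of the moment at which its call begins. get_calibration takes no time and is no camera call.
- job.job_done(): hands the job in; it is judged then, once.
The state is a dict: "time": time; "joint_pos": joint angles; "joint_vel": joint speeds; "joint_efforts": joint torques, N m; "tool_pos": TCP position; "tool_rot": TCP orientation; "contact_force": force on the tool from outside, world axes, zero at the start; "ft_torque": the same for the moment, N m; "gripper_width": opening from 0.0 (shut) to 1.0 (fully open); "grasp_force": force on a finger pad.
Only numpy, scipy, OpenCV 4.12 (cv2) and the standard library are available. Lean on these libraries where they do the work, as an engineer would, in place of code of your own. Each camera call takes 0.05 s, during which the arm holds its last target. There are 200 camera calls.

## Working session

There is one attempt and no reset: what is moved stays moved. The work goes in short steps, Python scripts to look and compute and a tool call to move; the robot and the scene stay as the last step left them, time stands still between calls to the robot, and variables do not carry over. Pictures are saved under pics/ and viewed, at most 10 in all, crops included, and the job is handed in when it is done.

Besides the shell and the picture viewer there is one more tool, called after "Call:" as name(argument=value, ...) on one line, values as JSON. move_arm: Moves the arm, as the interface text tells. Shift numbers are shares of 0.6 m and turn numbers shares of 6 degrees, none past 1 either way. Its arguments: {"type":"object","properties":{"targets":{"type":"array"}},"required":["targets"]}

```bash
mkdir -p pics
python3 - <<'E'
from plant import *
import cv2,numpy as np
s=state();print(s['time'],s['tool_pos'],s['tool_rot'],s['gripper_width'],s['contact_force'])
for n in("side","top"):
    cv2.imwrite(f"pics/{n}0.png",grab_frame(n)[:,:,::-1]);c=get_calibration(n);print(n,c['vertical_fov'],c['cx'],c['cy'],np.round(c['R'],3).tolist(),np.round(c['t'],3), np.round(-np.array(c['R']).T@np.array(c['t']),3))
E
```

```text
0.0 [0.22618853 0.58202445 0.25506701] [-3.27504606e-04  1.84336391e-01  9.82862678e-01 -9.71379972e-04] 1.0030633349706153 [-0.28617354  0.30432446  0.26028309]
side 49.893883633137925 320.40337628290627 239.8083640110128 [[-0.805, -0.593, 0.014], [-0.445, 0.588, -0.675], [0.392, -0.55, -0.738]] [0.428 0.37  0.774] [0.206 0.462 0.815]
top 54.17678228937777 320.4696739608928 232.1432089245873 [[0.002, -1.0, 0.025], [-0.987, -0.006, -0.158], [0.158, -0.025, -0.987]] [-0.11   0.584  0.841] [ 0.443 -0.086  0.925]
```

View pics/side0.png

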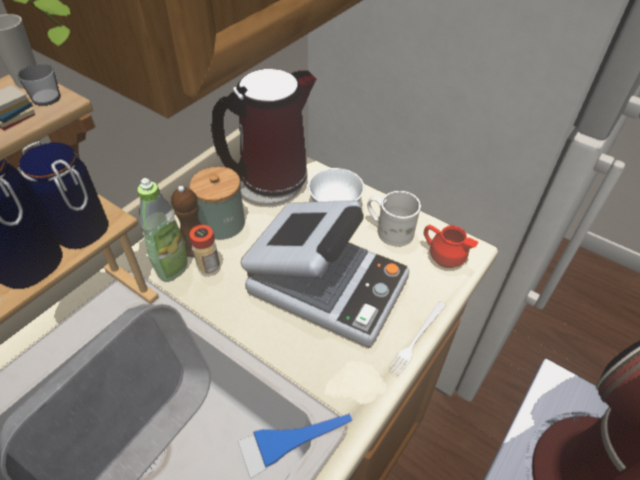

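View pics/top0.png

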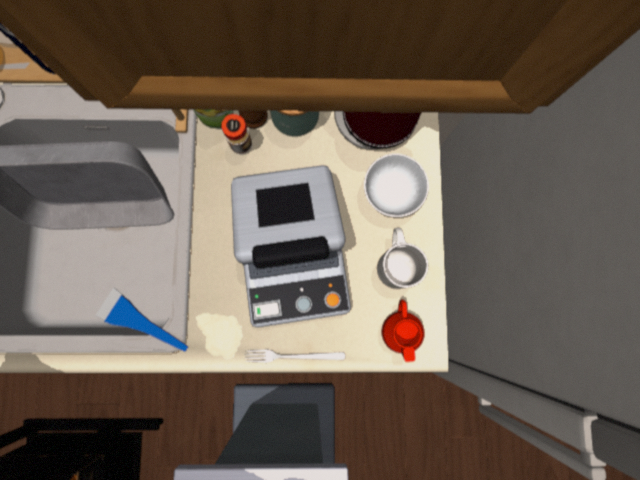

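The side view shows the open lid with its black grip at about (340,235), the start key at (392,269), the timer key at (380,290) and the rocker at (366,316). In the top view the grip is at (290,252), the start key at (333,300), the timer key at (304,304) and the rocker at (266,310). Next I measure these with masks.

```bash
cat > h.py <<'E'
import numpy as np,cv2
from plant import *
def ray(n,uv):
    c=get_calibration(n);f=240/np.tan(np.radians(c['vertical_fov']/2));R=np.array(c['R']);t=np.array(c['t'])
    d=R.T@np.array([(uv[0]-c['cx'])/f,(uv[1]-c['cy'])/f,1]);return -R.T@t,d
def plane(n,uv,z):
    o,d=ray(n,uv);return o+d*(z-o[2])/d[2]
def tri(a,b):
    o1,d1=ray('side',a);o2,d2=ray('top',b);s=np.linalg.lstsq(np.c_[d1,-d2],o2-o1,rcond=None)[0]
    p,q=o1+d1*s[0],o2+d2*s[1];return (p+q)/2,np.linalg.norm(p-q)
def blob(im,lo,hi,box):
    hsv=cv2.cvtColor(im,cv2.COLOR_BGR2HSV);x0,y0,x1,y1=box
    m=cv2.inRange(hsv[y0:y1,x0:x1],lo,hi);n,l,st,c=cv2.connectedComponentsWithStats(m)
    k=1+np.argmax(st[1:,4]);pts=np.argwhere(l==k)[:,::-1]+[x0,y0]
    return c[k]+[x0,y0],st[k,4],cv2.minAreaRect(pts.astype(np.float32))
E
python3 - <<'E'
from h import *
S=cv2.imread('pics/side0.png');T=cv2.imread('pics/top0.png')
O=((8,140,120),(22,255,255));W=((0,0,200),(180,40,255));B=((0,0,0),(180,255,45))
r={}
for k,c,bs,bt in(('start',O,(380,258,405,280),(320,288,346,312)),('rocker',W,(352,300,380,330),(250,298,284,322)),('bar',B,(310,200,366,275),(245,232,332,272))):
    a=blob(S,*c,bs);b=blob(T,*c,bt);r[k]=b;print(k,a,b,tri(a[0],b[0]))
st=plane('top',r['start'][0],.0545);rk=plane('top',r['rocker'][0],.06)
d=rk-st;yaw=np.arctan2(-d[0],d[1]);print(st,rk,np.hypot(*d[:2]),'exp .122 yaw',yaw)
ux=np.array([np.cos(yaw),np.sin(yaw)]);uy=np.array([-ux[1],ux[0]])
o=(st[:2]+rk[:2])/2+.125*ux+.001*uy;print('origin',o)
# lid angle from bar: scan angle, compare bar-top point projection
a0=np.arctan2(.047,.19);L=np.hypot(.047,.19)
for n,uv in(('top',r['bar'][0]),('side',blob(S,*B,(310,200,366,275))[0])):
  for q in np.arange(.25,.56,.05):
    x=.108-L*np.cos(a0+q);z=.058+L*np.sin(a0+q);p=plane(n,uv,z);e=p[:2]-o
    print(n,round(q,2),round(x,3),round(z,3),'ray local',np.round([e@ux,e@uy],3))
E
```

```text
start (array([391.72826087, 267.9673913 ]), np.int32(92), ((392.0, 268.0), (10.0, 10.0), 90.0)) (array([332.45217391, 299.3826087 ]), np.int32(115), ((332.5, 299.5), (11.0, 11.0), 90.0)) (array([ 0.45859934, -0.13038217,  0.05232128]), np.float64(0.001000603875717473))
rocker (array([365.62135922, 313.41747573]), np.int32(206), ((365.4184265136719, 313.7574768066406), (11.595656394958496, 19.457117080688477), 31.607501983642578)) (array([266.7394958 , 309.43277311]), np.int32(238), ((266.0699768066406, 309.489990234375), (11.172287940979004, 23.193105697631836), 81.8698959350586)) (array([ 0.44029432, -0.01020136,  0.0563    ]), np.float64(0.0012898662528176273))Traceback (most recent call last):
  File "<stdin>", line 6, in <module>
  File "h.py", line 14, in blob
    k=1+np.argmax(st[1:,4]);pts=np.argwhere(l==k)[:,::-1]+[x0,y0]
        ~~~~~~~~~^^^^^^^^^^
    return _wrapfunc(a, 'argmax', axis=axis, out=out, **kwds)
    return bound(*args, **kwds)
ValueError: attempt to get argmax of an empty sequence
```

Run:
```python
from h import *
S=cv2.imread('pics/side0.png');T=cv2.imread('pics/top0.png')
print(S[225:250:4,340].max(1),T[232:282:3,290].max(1))
st=plane('top',(332.45,299.38),.0545);rk=plane('top',(266.5,309.4),.06)
d=rk-st;yaw=np.arctan2(-d[0],d[1]);print(st,rk,np.hypot(*d[:2]),'yaw',yaw)
ux=np.array([np.cos(yaw),np.sin(yaw)]);uy=np.array([-ux[1],ux[0]])
o=(st[:2]+rk[:2])/2+.125*ux+.001*uy;print('origin',o)
a0=np.arctan2(.047,.19);L=np.hypot(.047,.19)
for th in (55,60):
 B=((0,0,0),(180,255,th))
 try:
  ra=blob(S,*B,(305,195,366,280));rb=blob(T,*B,(245,232,335,274));print(th,ra,rb,tri(ra[0],rb[0]))
 except ValueError: continue
for q in np.arange(.25,.56,.05):
    x=.108-L*np.cos(a0+q);z=.058+L*np.sin(a0+q)
    for n,uv in(('top',rb[0]),('side',ra[0])):
      e=plane(n,uv,z)[:2]-o
      print(n,round(q,2),round(x,3),round(z,3),'ray local',np.round([e@ux,e@uy],3))
for l in((-.125,.0775),(-.125,-.062),(-.082,0)):print(l,o+ux*l[0]+uy*l[1])
```

```text
[75 74 76 72 70 69 69] [185 186 182  63  24  33  32  33  35  14  21  74  90  96 187 219 214]
[ 0.45810866 -0.13046709  0.0545    ] [ 0.43977917 -0.01035247  0.06      ] 0.12150510525786722 yaw 0.1514317891749759
origin [ 0.57236257 -0.05056451]Traceback (most recent call last):
  File "<stdin>", line 16, in <module>
NameError: name 'rb' is not defined. Did you mean: 'rk'?
```

Run:
```python
from h import *
T=cv2.imread('pics/top0.png');S=cv2.imread('pics/side0.png')
rb=blob(T,(0,0,0),(180,255,50),(245,232,335,266));print(rb)
ra=blob(S,(0,0,0),(180,255,85),(310,195,366,275));print(ra)
o=np.array([.5724,-.0506]);y=.1514;ux=np.array([np.cos(y),np.sin(y)]);uy=np.array([-ux[1],ux[0]])
a0=np.arctan2(.047,.19);L=np.hypot(.047,.19)
print(tri(ra[0],rb[0]),tri((340,237),rb[0]))
for q in np.arange(.25,.56,.05):
    x=.108-L*np.cos(a0+q);z=.058+L*np.sin(a0+q)
    for n,uv in(('top',rb[0]),('side',(340,237))):
      e=plane(n,uv,z)[:2]-o
      print(n,round(q,2),round(x,3),round(z,3),'ray local',np.round([e@ux,e@uy],3))
for l in((-.125,.0775),(-.125,-.062),(-.082,0),(-.05,0)):print(l,o+ux*l[0]+uy*l[1])
```

```text
(array([291.00363416, 252.21986675]), np.int32(1651), ((290.77001953125, 252.38999938964844), (22.76883888244629, 77.78174591064453), 81.8698959350586))
(array([340.25973236, 241.44160584]), np.int32(1644), ((342.0384521484375, 241.69227600097656), (34.66876220703125, 73.77513122558594), 33.690067291259766))
(array([ 0.53391076, -0.05705654,  0.14250145]), np.float64(0.001781395334008787)) (array([ 0.53364833, -0.0570028 ,  0.15384344]), np.float64(0.0005308671850779183))
top 0.25 -0.064 0.151 ray local [-0.039 -0.   ]
side 0.25 -0.064 0.151 ray local [-0.038 -0.003]
top 0.3 -0.06 0.159 ray local [-0.04  -0.001]
side 0.3 -0.06 0.159 ray local [-0.041  0.004]
top 0.35 -0.054 0.167 ray local [-0.041 -0.001]
side 0.35 -0.054 0.167 ray local [-0.044  0.011]
top 0.4 -0.049 0.175 ray local [-0.042 -0.001]
side 0.4 -0.049 0.175 ray local [-0.047  0.018]
top 0.45 -0.043 0.183 ray local [-0.043 -0.001]
side 0.45 -0.043 0.183 ray local [-0.05   0.024]
top 0.5 -0.036 0.19 ray local [-0.044 -0.001]
side 0.5 -0.036 0.19 ray local [-0.053  0.031]
top 0.55 -0.029 0.197 ray local [-0.045 -0.001]
side 0.55 -0.029 0.197 ray local [-0.055  0.037]
(-0.125, 0.0775) [0.43714116 0.00716069]
(-0.125, -0.062) [ 0.45818087 -0.13074356]
(-0.082, 0) [ 0.49133801 -0.06296743]
(-0.05, 0) [ 0.52297196 -0.05814111]
```

Call:
move_arm(targets=[[[0,0,0,0,-1],[0,0,0,0,-1],[0,0,0,0,-1],[0,0,0,0,-1],[0,0,0,0,-1]]])

```text
time: 0.52
tool_pos: [0.2263, 0.5822, 0.2555]
tool_rot: [-0.0, -0.079, 0.997, -0.001]
contact_force: [0.3, -1.4, 0.3]
gripper_width: 0.3
grasp_force: 0.0
```

Call:
move_arm(targets=[[[0,0,-0.06,0,0],[0,0,-0.06,0,0],[0,0,-0.06,0,0],[0,0,-0.06,0,0],[0,0,-0.06,0,0]]])

```text
time: 0.93
tool_pos: [0.2535, 0.4029, 0.2555]
tool_rot: [-0.0, -0.077, 0.997, -0.0]
contact_force: [0.2, 0.1, 0.2]
gripper_width: 0.002
grasp_force: 0.0
```

Call:
move_arm(targets=[[[0,-0.03,-0.06,0,0],[0,-0.03,-0.06,0,0],[0,-0.03,-0.06,0,0],[0,0,-0.06,0,0],[0,0,-0.06,0,0]]])

```text
time: 1.35
tool_pos: [0.3348, 0.2331, 0.2559]
tool_rot: [-0.0, -0.076, 0.997, -0.0]
contact_force: [1.2, -0.4, 0.5]
gripper_width: -0.002
grasp_force: 0.0
```

```bash
cat >> h.py <<'E'
O=np.array([.5724,-.0506]);Y=.1514;ux=np.array([np.cos(Y),np.sin(Y)]);uy=np.array([-ux[1],ux[0]])
def loc():
    s=state();e=s['tool_pos'][:2]-O;from scipy.spatial.transform import Rotation as Q
    R=Q.from_quat(np.roll(s['tool_rot'],-1)).as_matrix()
    print('t',s['time'],'local tip',np.round([e@ux,e@uy,s['tool_pos'][2]-.025],4),'tool y in maker',np.round([R[:2,1]@ux,R[:2,1]@uy,R[2,2]],3),'F',np.round(s['contact_force'],2),s['gripper_width'])
E
python3 -c "from h import *;loc()"
```

```text
t 1.35 local tip [-0.1921  0.3163  0.2309] tool y in maker [-0.001  1.    -1.   ] F [ 1.21 -0.41  0.46] -0.0017767548602315752
```

Call:
move_arm(targets=[[[0,0,-0.059,0,0],[0,0,-0.059,0,0],[0,0,-0.059,0,0],[0,0,-0.059,0,0],[0,0,-0.059,0,0]]])

```text
time: 1.77
tool_pos: [0.3612, 0.0584, 0.256]
tool_rot: [0.0, -0.076, 0.997, -0.0]
contact_force: [-0.1, -0.1, -0.1]
gripper_width: 0.0
grasp_force: 0.0
```

Call:
move_arm(targets=[[[0,-0.04,-0.058,0,0],[0,-0.05,-0.058,0,0],[0,-0.05,-0.058,0,0],[0,-0.05,-0.058,0,0],[0,0,0,0,0]]])

```text
time: 2.18
tool_pos: [0.4882, -0.0556, 0.2537]
tool_rot: [-0.002, -0.074, 0.997, -0.0]
contact_force: [-0.2, 0.2, 0.1]
gripper_width: -0.002
grasp_force: 0.0
```

Run:
```python
from h import *
loc()
a,b=grab_frame('side'),grab_frame('top')
im=np.hstack([cv2.resize(a[150:370,210:450],(400,367)),cv2.resize(b[150:370,180:420],(400,367))])
cv2.imwrite('pics/p1.png',im[:,:,::-1])
```

```text
t 2.1833 local tip [-0.084   0.0077  0.2287] tool y in maker [ 0.003  1.    -1.   ] F [-0.2   0.21  0.14] -0.0017188325097226068
```

View pics/p1.png

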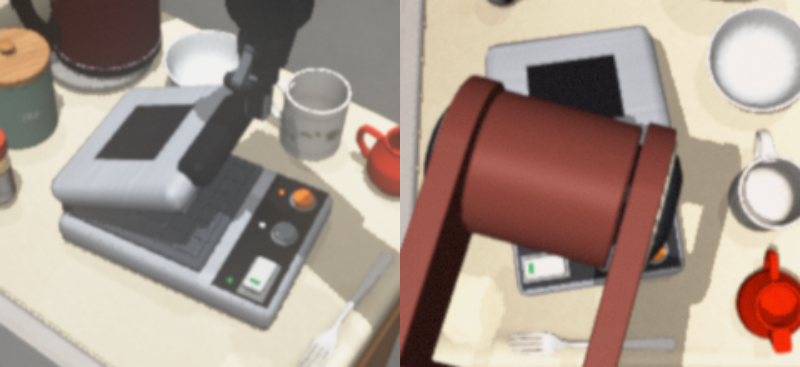

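The fingertips hang above and just in front of the grip bar, at about (240,75) in the left half, and the lid hasn't moved. I'll move over the bar and then come down.

Call:
move_arm(targets=[[[0,-0.03,-0.005,0,0],[0,-0.025,-0.005,0.01,0],[0,0,0,0.01,0],[0,0,0,0,0],[0,0,0,0,0]]])

```text
time: 2.7
tool_pos: [0.5174, -0.0515, 0.2438]
tool_rot: [-0.001, -0.077, 0.997, 0.0]
contact_force: [-0.2, -0.3, -0.9]
gripper_width: 0.001
grasp_force: 0.0
```

```bash
python3 -c "from h import *;loc()"
```

```text
t 2.7 local tip [-0.0545  0.0074  0.2188] tool y in maker [-0.002  1.    -1.   ] F [-0.2  -0.29 -0.92] 0.0011707551275943675
```

Call:
move_arm(targets=[[[0,-0.013,-0.01,0.015,0],[0,0,0,0.015,0],[0,0,0,0.01,0],[0,0,0,0.01,0],[0,0,0,0,0]]])

```text
time: 3.12
tool_pos: [0.526, -0.0568, 0.2128]
tool_rot: [-0.001, -0.076, 0.997, 0.0]
contact_force: [-0.6, -0.2, -0.1]
gripper_width: 0.001
grasp_force: 0.0
```

Call:
move_arm(targets=[[[0,0,0,0.007,0],[0,0,0,0.007,0],[0,0,0,0.007,0]]])

```text
time: 3.37
tool_pos: [0.5279, -0.0572, 0.2022]
tool_rot: [0.001, -0.076, 0.997, -0.0]
contact_force: [-0.7, 0.3, 1.1]
gripper_width: -0.001
grasp_force: 0.9
```

```bash
python3 -c "from h import *;loc()"
```

```text
t 3.3667 local tip [-0.045   0.0002  0.1772] tool y in maker [-0.001  1.    -1.   ] F [-0.72  0.32  1.12] -0.0006077469203621364
```

Call:
move_arm(targets=[[[0,0.005,0,0.007,0],[0,0.005,0,0.007,0],[0,0.005,0,0.007,0],[0,0.0045,0,0.007,0],[0,0.0045,0,0.007,0]]])

```text
time: 3.78
tool_pos: [0.5129, -0.0593, 0.1801]
tool_rot: [0.0, -0.076, 0.997, 0.0]
contact_force: [0.9, 0.0, 0.5]
gripper_width: 0.004
grasp_force: 0.5
```

Call:
move_arm(targets=[[[0,0.004,0,0.007,0],[0,0.004,0,0.007,0],[0,0.004,0,0.007,0],[0,0.0035,0,0.007,0],[0,0.003,0,0.007,0]]])

```text
time: 4.2
tool_pos: [0.502, -0.061, 0.1593]
tool_rot: [-0.0, -0.076, 0.997, 0.0]
contact_force: [0.6, -0.3, -0.2]
gripper_width: -0.001
grasp_force: 0.5
```

```bash
python3 -c "from h import *;loc()"
```

```text
t 4.2 local tip [-0.0712  0.0003  0.1343] tool y in maker [-0.001  1.    -1.   ] F [ 0.65 -0.32 -0.24] -0.000557834078088373
```

Call:
move_arm(targets=[[[0,0.0025,0,0.007,0],[0,0.0025,0,0.007,0],[0,0.002,0,0.007,0],[0,0.002,0,0.007,0],[0,0.002,0,0.007,0]]])

```text
time: 4.62
tool_pos: [0.4953, -0.062, 0.1381]
tool_rot: [-0.0, -0.076, 0.997, 0.0]
contact_force: [-1.5, 0.8, 1.0]
gripper_width: 0.002
grasp_force: 0.7
```

Call:
move_arm(targets=[[[0,0.001,0,0.005,0],[0,0,0,0.003,0],[0,0,0,0,0]]])

```text
time: 4.87
tool_pos: [0.4948, -0.062, 0.1332]
tool_rot: [-0.0, -0.076, 0.997, 0.0]
contact_force: [0.5, -0.4, 0.7]
gripper_width: 0.002
grasp_force: 0.0
```

```bash
python3 -c "from h import *;loc()"
```

```text
t 4.8667 local tip [-0.0784  0.0004  0.1082] tool y in maker [-0.001  1.    -1.   ] F [ 0.46 -0.39  0.68] 0.0019679897404516994
```

Call:
move_arm(targets=[[[0,0,0,0.004,0],[0,0,0,0.003,0],[0,0,0,0,0]]])

```text
time: 5.12
tool_pos: [0.4953, -0.0622, 0.13]
tool_rot: [0.0, -0.076, 0.997, -0.0]
contact_force: [-2.7, 0.4, 4.0]
gripper_width: 0.002
grasp_force: 2.1
```

Call:
move_arm(targets=[[[0,0,0,0.003,0],[0,0,0,0,0]]])

```text
time: 5.28
tool_pos: [0.4954, -0.0622, 0.1286]
tool_rot: [0.0, -0.076, 0.997, -0.0]
contact_force: [-4.3, 0.3, 5.6]
gripper_width: -0.003
grasp_force: 3.1
```

Call:
move_arm(targets=[[[0,0.002,0,0.003,0],[0,0.001,0,0.002,0],[0,0,0,0,0]]])

```text
time: 5.53
tool_pos: [0.4952, -0.0623, 0.127]
tool_rot: [0.003, -0.076, 0.997, -0.0]
contact_force: [-0.1, 2.3, 8.2]
gripper_width: 0.001
grasp_force: 4.2
```

```bash
python3 -c "from h import *;loc()"
```

```text
t 5.5333 local tip [-7.81e-02  1.00e-04  1.02e-01] tool y in maker [-0.001  1.    -1.   ] F [-0.05  2.28  8.22] 0.0007890259613573215
```

Call:
move_arm(targets=[[[0,0,0,-0.01,0],[0,0,0,-0.04,0],[0,0,0,-0.02,0],[0,0.03,0.04,0,0],[0,0.03,0.045,0,0]]])

```text
time: 5.95
tool_pos: [0.451, -0.018, 0.1686]
tool_rot: [0.002, -0.075, 0.997, -0.0]
contact_force: [0.2, 1.4, 0.0]
gripper_width: 0.004
grasp_force: 0.0
```

Call:
move_arm(targets=[[[0,0.02,0.045,0,0],[0,0,0,0,0],[0,0,0,0,0]]])

```text
time: 6.2
tool_pos: [0.4336, 0.0081, 0.1669]
tool_rot: [0.001, -0.077, 0.997, -0.0]
contact_force: [0.2, -0.6, 0.0]
gripper_width: -0.001
grasp_force: 0.0
```

Run:
```python
from h import *
loc()
a,b=grab_frame('side'),grab_frame('top')
cv2.imwrite('pics/s2.png',a[:,:,::-1]);cv2.imwrite('pics/t2.png',b[:,:,::-1])
r=blob(a[:,:,::-1].copy(),(8,140,120),(22,255,255),(375,250,410,285));print('start side',r[0],r[1],'was 391.73 267.97')
im=np.hstack([cv2.resize(a[150:370,210:450],(400,367)),cv2.resize(b[150:370,180:420],(400,367))])
cv2.imwrite('pics/p2.png',im[:,:,::-1])
```

```text
t 6.2 local tip [-0.1283  0.079   0.1419] tool y in maker [-0.003  1.    -1.   ] F [ 0.15 -0.6   0.03] -0.0006943090972462246
start side [391.95454545 268.09090909] 88 was 391.73 267.97
```

View pics/p2.png

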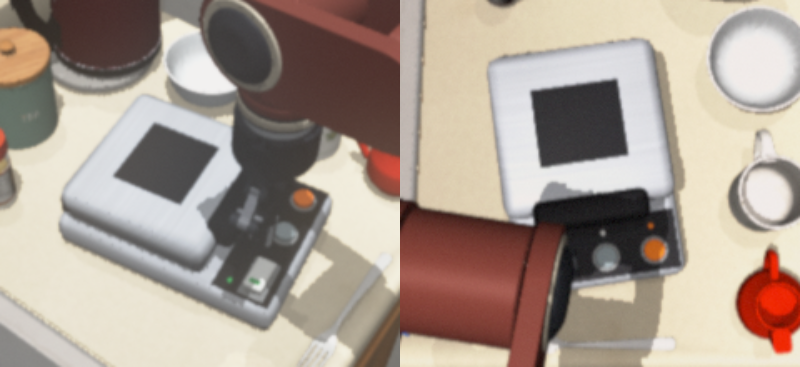

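The lid lies flat and shut. The start key in the side view is within 0.3 px of where it was, so the maker hasn't moved. I'm now lowering onto the green end of the rocker.

Call:
move_arm(targets=[[[0,-0.005,-0.002,0.035,0],[0,0,0,0.035,0],[0,0,0,0.03,0],[0,0,0,0.01,0],[0,0,0,0,0]]])

```text
time: 6.72
tool_pos: [0.4362, 0.0062, 0.099]
tool_rot: [-0.002, -0.076, 0.997, 0.0]
contact_force: [0.2, -1.0, -0.4]
gripper_width: -0.002
grasp_force: 0.0
```

```bash
python3 -c "from h import *;loc()"
```

```text
t 6.7167 local tip [-0.1261  0.0767  0.074 ] tool y in maker [-0.  1. -1.] F [ 0.24 -0.99 -0.43] -0.001578399874335379
```

Call:
move_arm(targets=[[[0,0,0.006,0.006,0],[0,0,0,0.007,0],[0,0,0,0.004,0],[0,0,0,0.003,0],[0,0,0,0,0]]])

```text
time: 7.13
tool_pos: [0.4367, 0.0103, 0.089]
tool_rot: [0.0, -0.076, 0.997, -0.0]
contact_force: [0.3, -0.1, -0.3]
gripper_width: -0.001
grasp_force: 0.0
```

Call:
move_arm(targets=[[[0,0,0,0.003,0],[0,0,0,0.003,0],[0,0,0,0,0]]])

```text
time: 7.38
tool_pos: [0.4369, 0.0104, 0.0855]
tool_rot: [0.0, -0.076, 0.997, 0.0]
contact_force: [-0.5, 0.8, 0.7]
gripper_width: -0.004
grasp_force: 0.4
```

```bash
python3 -c "from h import *;loc()"
```

```text
t 7.3833 local tip [-0.1247  0.0807  0.0605] tool y in maker [-0.001  1.    -1.   ] F [-0.53  0.77  0.72] -0.0038925331719832103
```

Call:
move_arm(targets=[[[0,0,0,0.003,0],[0,0,0,0.003,0],[0,0,0,0,0]]])

```text
time: 7.63
tool_pos: [0.437, 0.0106, 0.0823]
tool_rot: [0.0, -0.076, 0.997, 0.001]
contact_force: [-1.1, 2.6, 4.5]
gripper_width: -0.0
grasp_force: 2.7
```

Call:
move_arm(targets=[[[0,0,0,0.003,0],[0,0,0,0,0]]])

```text
time: 7.8
tool_pos: [0.4372, 0.0106, 0.082]
tool_rot: [-0.0, -0.076, 0.997, 0.001]
contact_force: [-6.3, 4.7, 14.7]
gripper_width: 0.001
grasp_force: 7.8
```

Call:
move_arm(targets=[[[0,0,0,-0.01,0],[0,0,0,-0.04,0],[0,0,0,-0.04,0],[0,0,-0.04,0,0],[0,0,-0.055,0,0]]])

```text
time: 8.22
tool_pos: [0.4462, -0.0459, 0.1356]
tool_rot: [0.002, -0.078, 0.997, -0.001]
contact_force: [0.0, -0.1, -0.8]
gripper_width: 0.004
grasp_force: 0.0
```

Call:
move_arm(targets=[[[0,0,-0.055,0,0],[0,0,-0.055,0,0],[0,0,-0.04,0,0],[0,0,0,0,0],[0,0,0,0,0]]])

```text
time: 8.63
tool_pos: [0.4587, -0.1361, 0.1335]
tool_rot: [-0.0, -0.075, 0.997, 0.0]
contact_force: [-0.5, 0.2, 0.3]
gripper_width: 0.001
grasp_force: 0.0
```

Run:
```python
from h import *
loc()
a,b=grab_frame('side'),grab_frame('top')
T=cv2.imread('pics/top0.png')
im=np.hstack([cv2.resize(a[240:350,310:430],(400,367)),cv2.resize(b[270:340,230:306],(400,367))])
cv2.imwrite('pics/p3.png',im[:,:,::-1])
```

```text
t 8.6333 local tip [-0.1253 -0.0673  0.1085] tool y in maker [ 0.001  1.    -1.   ] F [-0.47  0.21  0.31] 0.0011933580545986072
```

View pics/p3.png

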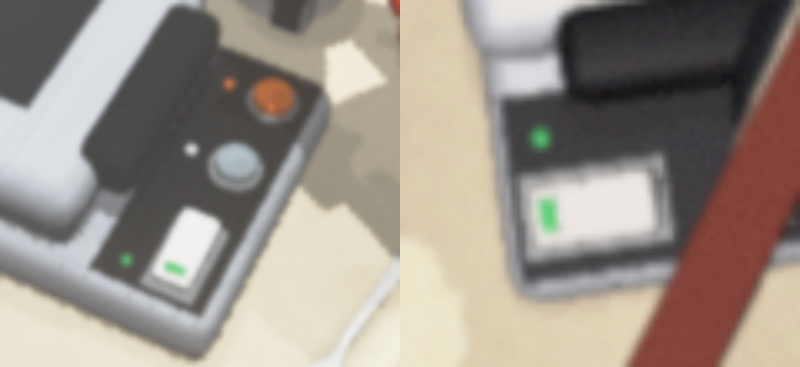

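The rocker's green end, at (175,268) in the left half, is now down and the lid is still shut. Next is the start key.

Call:
move_arm(targets=[[[0,0,0.005,0.03,0],[0,0,0,0.03,0],[0,0,0,0.016,0],[0,0,0,0.004,0],[0,0,0,0,0]]])

```text
time: 9.15
tool_pos: [0.4578, -0.1311, 0.085]
tool_rot: [-0.001, -0.077, 0.997, 0.001]
contact_force: [-0.1, -0.2, -0.1]
gripper_width: -0.001
grasp_force: 0.0
```

```bash
python3 -c "from h import *;loc()"
```

```text
t 9.15 local tip [-0.1254 -0.0623  0.06  ] tool y in maker [-0.003  1.    -1.   ] F [-0.07 -0.21 -0.08] -0.0013530164644850746
```

Call:
move_arm(targets=[[[0,0,0,0.005,0],[0,0,0,0.004,0],[0,0,0,0.004,0],[0,0,0,0,0]]])

```text
time: 9.48
tool_pos: [0.4592, -0.1323, 0.0787]
tool_rot: [0.001, -0.076, 0.997, -0.0]
contact_force: [0.4, 1.0, 2.1]
gripper_width: -0.001
grasp_force: 1.4
```

Call:
move_arm(targets=[[[0,0,0,0.004,0],[0,0,0,0,0]]])

```text
time: 9.65
tool_pos: [0.4592, -0.1324, 0.0764]
tool_rot: [0.001, -0.076, 0.997, -0.0]
contact_force: [0.4, 0.8, 3.1]
gripper_width: -0.001
grasp_force: 2.1
```

Call:
move_arm(targets=[[[0,0,0,0.003,0],[0,0,0,0.003,0],[0,0,0,0,0]]])

```text
time: 9.9
tool_pos: [0.4593, -0.1324, 0.0743]
tool_rot: [0.0, -0.076, 0.997, -0.0]
contact_force: [-5.6, 3.5, 15.7]
gripper_width: -0.003
grasp_force: 7.9
```

Tip at z 0.049 with over 5.4 N on it, so the key is fully down. I'll release it and withdraw upwards.

Call:
move_arm(targets=[[[0,0,0,-0.01,0],[0,0,0,-0.03,0],[0,0,0,-0.05,0],[0,0.02,0,-0.05,0],[0,0.05,0.03,-0.03,0]]])

```text
time: 10.32
tool_pos: [0.4165, -0.1226, 0.1776]
tool_rot: [0.002, -0.076, 0.997, -0.002]
contact_force: [-0.0, 0.2, 1.4]
gripper_width: -0.001
grasp_force: 0.0
```

Call:
move_arm(targets=[[[0,0.04,0.05,0,0],[0,0,0.05,0,0],[0,0,0.05,0,0],[0,0,0,0,0],[0,0,0,0,0]]])

```text
time: 10.73
tool_pos: [0.3763, -0.0346, 0.1735]
tool_rot: [-0.0, -0.078, 0.997, -0.0]
contact_force: [0.8, -0.4, 0.4]
gripper_width: -0.001
grasp_force: 0.0
```

Run:
```python
from h import *
loc()
a,b=grab_frame('side'),grab_frame('top')
r=blob(a[:,:,::-1].copy(),(8,140,120),(22,255,255),(375,250,410,285));print(r[0],r[1])
im=np.hstack([cv2.resize(a[150:370,230:470],(400,367)),cv2.resize(b[150:370,200:440],(400,367))])
cv2.imwrite('pics/p4.png',im[:,:,::-1])
```

```text
t 10.7333 local tip [-0.1914  0.0454  0.1485] tool y in maker [-0.004  1.    -1.   ] F [ 0.81 -0.44  0.44] -0.0010507558512911055
[391.61363636 267.89772727] 88
```

View pics/p4.png

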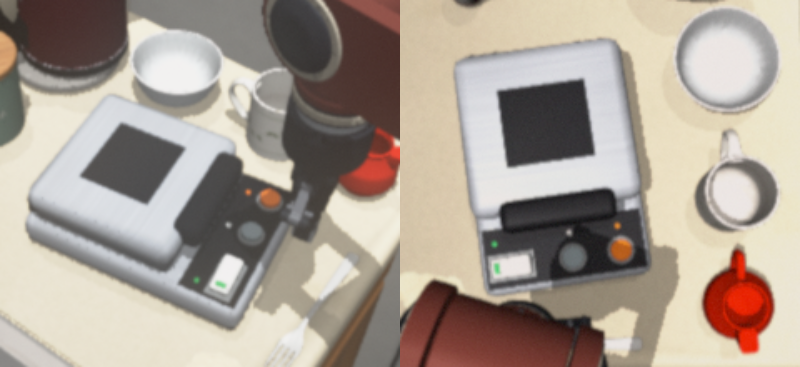

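The lid is shut, the rocker is on and the start key is back up at (391.6,267.9). The maker and the mug, jug and bowl have not moved, and the arm is clear.

```bash
python3 -c "from plant import job;print(job.job_done())"
```

```text
the job is handed in; nothing more can be done
None
```

I shut the lid, switched the power rocker on and tapped the start key, which came back up, in that order in about 11 s; the timer key was not pressed, nothing else was moved, and the job is handed in.

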